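Open both doors of the bolted sample chest

ROBOT

A 7-joint arm with a two-finger parallel gripper is mounted at the origin on the work surface. World frame = base frame: x ahead of the robot, y to its left, z up, the work surface at z = 0. Lengths are in m, angles in rad, forces in N, time in s.
With the tool pointing down it reaches from about 0.35 to 0.9 m from the base axis. Payload 8.1 kg.
Tool frame: the origin (TCP) lies at the very end of the fingers, on their centre line; the grasp point (between the pads) lies 19 mm behind it; z points along the fingers, y is the line along which they close (so a half turn about z gives the same grasp; the last joint's range is limited). The gripper opens to 92 mm and grips with 3 to 60 N. Pads are 19 mm wide; open, the fingers measure 130 mm over their backs; the gripper's body (75 mm by 190 mm) begins 47 mm behind the grasp point.
Start: joints at [-1.335, 0.434, 0.025, 1.573, -0.012, 1.134, -0.075], TCP at [0.208, 0.589, 0.227] pointing down, gripper open.
Joint ranges: [-2.62, 2.62], [-0.44, 2.09], [-1.27, 1.32], [0.08, 2.57], [-1.32, 4.46], [0.12, 2], [-2.74, 2.74]. Speed limits (rad/s): [2.22, 2.22, 3.01, 3.01, 3.14, 3.14, 3.14].

INTERFACE

Orientations are given as a rotation vector (axis times angle).
In Python, from cell import readout, cams, job gives the robot as it stands.
- The arm moves only by the tool drive_tool, never from a script. Its argument "commands" is a list of rows, each a list of 3 entries, a list of its own where there are three numbers: the turn, a rotation vector about the tool's x, y, z in rad, then the shift along the tool's x, y, z in cm, then the gripper's target within -1 to 1 (fully open at 1, half-way at 0, shut at -1). A call has 1 to 20 rows; each row is the pose to reach, as a shift and turn from the pose commanded when the call began, along the tool's axes at that moment; what a row does not reach only later rows make up. A row lasts 1/12 s, in which the tool goes at most 41.7 mm and 7.16 degrees, less where a joint would pass 70% of its speed; a pose out of reach is approached as far as the arm can. A call with a gripper value outside its range is refused whole. The fingers move at their own pace and stop on an object; "newtons" is the grip in N (left out, the last holds). Time passes only in rows, so rows that repeat a pose let the fingers close. It gives the time, the measured TCP pose, the force, the opening and the grip force at its end, in the units of the state.
- readout.observe(): the state, without advancing time (a new reading comes with each control period).
- cams.get_image(name): name is "side" or "top"; returns the picture (480x640x3 uint8, blue, green, red); there is no depth.
- cams.camera_info(name): a dict with "camera_matrix" (3x3 intrinsics, pixels), "k1" (the pictures are not rectified: a ray, as slopes to the right and down, at radius r is drawn at 1 + k1 r^2 times it, then the intrinsics apply), "R" (3x3) and "t" (3): a world point X has camera coordinates R X + t. Camera axes: x right, y down, z forward; pixel columns grow to the right and rows downward; lengths in m; the calibration is good to about 2 mm. A picture is of the moment at which its call begins. camera_info takes no time and is no camera call.
- job.sign_off(): hands the job in; it is judged then, once.
The state is a dict: "clock": time; "joints": joint angles; "dq": joint speeds; "joint_efforts": joint torques, N m; "position": TCP position; "ee_rot": TCP orientation; "force": force on the tool from outside, world axes, zero at the start; "ft_torque": the same for the moment, N m; "width": opening from 0.0 (shut) to 1.0 (fully open); "gripper_force": force on a finger pad.
Only numpy, scipy, OpenCV 4.12 (cv2) and the standard library are available. Lean on these libraries where they do the work, as an engineer would, in place of code of your own. Each camera call takes 0.05 s, during which the arm holds its last target. There are 200 camera calls.

TASK

Open the sample chest for stock-taking: swing the pale blue active door wide open, then squeeze the teal latch tab on the uncovered bolt and slide the bolt all the way towards the front until it locks drawn when let go, and then swing the white passive door wide open too. Leave both doors standing about upright or beyond with the bolt locked drawn, and do not strike the lamp boom above or disturb the jars, bottles and dishes in and around the chest.

Things in the scene. Friction and masses are not known exactly. Their poses are not given: they have to be found in the camera images.
- chest: white chest fixed to the bench, 240 mm (x) by 420 mm (y), 120 mm high, walls 12 mm, plus a 66 mm deep ledge behind. Origin: centre of its underside; x to its back, away from the robot, y to its left, z up. Two doors lie flat on top: pale blue active (left, +y), white passive (right, -y), each hinged along the chest's x at its outer side; both stay at whatever angle they are left
- active (a joint): opening angle of the pale blue active door: 0 shut, grows as it swings up, stop at 1.75 rad; may start slightly ajar. A raised pan 56 mm high above its hinge line, 230 mm along x; its free edge overlaps the passive door by 70 mm (chest y -35 to +35 mm) and hides the bolt. About 5 N upward at its pull moves it
- active_pull (a point): middle of the active door's steel pull: round bar 12 mm thick, 90 mm long, along the chest's x, its centre 35 mm off the door's top, a post at each end. With the door shut it is 216 mm above the bench, 5 mm right of the chest's centre line, 60 mm in front of the chest's centre. Site axes turn with the door: x along the bar, z out of the door
- active_hinge (a point): point on the active door's hinge line (the line runs along the chest's x through this point), 125 mm above the bench; fixed in the chest
- passive (a joint): opening angle of the white passive door (flat, 8 mm thick, top face 129 mm above the bench): 0 shut, grows as it swings up, stop at 1.75 rad. It cannot open while the bolt is shot into its keeper. Once free, about 10 N upward at its pull moves it
- passive_pull (a point): middle of the passive door's steel pull: round bar 12 mm thick, 80 mm long, along the chest's x, its centre 45 mm off the flat door, a post at each end; with the door shut it is 174 mm above the bench, 90 mm right of the chest's centre line, 55 mm in front of the chest's centre. The door reaches 125 mm beyond it towards the meeting edge; point axes as for the other pull
- passive_hinge (a point): point on the passive door's hinge line (along the chest's x), 125 mm above the bench; fixed in the chest
- bolt (a joint): travel of the passive door's locking bolt: 0 shot into the keeper at the back of the chest, 0.030 (end stop) fully drawn; it slides along the door towards the chest's front (-x of the chest) and clears the keeper after 22 mm. A sprung tooth locks it at 0 and at 0.030; with the tab pressed it slides against about 3 N of friction
- bolt_grip (a point): middle of the bolt's grip, 24 mm above the passive door's face (153 mm above the bench): black block 60 mm long (chest x), 30 mm wide (y), 39 mm high, teal latch tab on its left (+y) flank; a 75 mm steel rod runs from it back to the keeper. Shot, it is on the chest's centre line 35 mm behind the chest's centre. Hidden by the active door while that is shut
- tab (a joint): how far the teal latch tab is pressed: 0 out, 0.006 flush with the grip's flank. 46 mm long, 28 mm high (9 to 37 mm above the door's face), 6 mm proud; pushed to the chest's right (-y), as by squeezing the grip across its width; full press takes 9 N. Past 4 mm it frees the bolt to slide; let go at the end of the travel it springs out and locks
- lamp: black lamp boom on the chest's ledge, origin at the chest's: 22 mm square column 165 mm behind the chest's centre, and a 22 mm square boom from it forward over the centre line, underside 300 mm above the bench, front end 15 mm behind the chest's centre. It bars a vertical descent on the bolt's grip: lean the tool 30 to 50 degrees, its upper end towards the chest's front. Doors clear it
- store_jar: white jar with teal lid standing inside the chest, 56 mm across, 75 mm high, origin at the centre of its underside; leave alone
- store_bottle: amber bottle inside the chest, 48 mm across, 85 mm high, origin at the centre of its underside; leave alone
- wash_bottle: white bottle with teal cap, 64 mm across, 170 mm high, origin at the centre of its underside; leave alone
- white_tub: white tub, 70 mm across, 110 mm high, origin at the centre of its underside; leave alone
- beaker: glass beaker, 68 mm across, 90 mm high, origin at the centre of its underside; leave alone
- orange_cup: orange cup, 80 mm across, 80 mm high, origin at the centre of its underside; leave alone
- dish: shallow glass dish in front of the chest, 70 mm across, 22 mm high, origin at the centre of its underside; leave alone

How it is judged:
On the way, in this order (a step that is already met when the one before it is completed fails the run):
1. the active door is swung well open while the bolt is still shot (value of joint active above 1 rad and value of joint bolt below 0.01 m), for 0.1 s.
2. the bolt is fully drawn and the tab has sprung out again, the passive door still down (value of joint bolt above 0.026 m and value of joint tab below 0.003 m and value of joint passive below 0.3 rad), for 0.1 s.
3. the passive door is swung well open (value of joint passive above 1 rad), for 0.1 s.
At the end, for the whole second after the job is handed in: Both doors stand at rest, each open by more than 1.2 rad (69 degrees); the bolt is drawn by more than 26 mm with its tab sprung out (pressed less than 3 mm); jar and bottle in the chest at rest (value of joint each of active, passive above 1.2 rad and value of joint bolt above 0.026 m and value of joint tab below 0.003 m and linear speed of each of store_jar, store_bottle below 0.02 m/s and velocity of joint active between -0.05 and 0.05 rad/s and velocity of joint passive between -0.05 and 0.05 rad/s); the robot touches nothing.
It fails at once if a jar, bottle, cup, beaker or dish is shifted by more than 30 mm or tipped over (distance of any of store_jar, store_bottle, wash_bottle, white_tub, beaker, orange_cup, dish from where it was at the start of the episode above 0.03 m or angle between any of store_jar, store_bottle, wash_bottle, white_tub, beaker, orange_cup, dish's own z axis and vertical above 0.5 rad).
It fails at once if the lamp boom is struck with more than 15 N (contact force between lamp and anything else above 15 N).
It also fails if it takes over 67 s, if anything falls off the work surface, if the arm or the gripper's body presses on something with over 40 N, if the wrist force passes 120 N, or if a joint passes its speed limit or range.

## Working session

There is one attempt and no reset: what is moved stays moved. The work goes in short steps, Python scripts to look and compute and a tool call to move; the robot and the scene stay as the last step left them, time stands still between calls to the robot, and variables do not carry over. Pictures are saved under pics/ and viewed, at most 10 in all, crops included, and the job is handed in when it is done.

Besides the shell and the picture viewer there is one more tool, called after ">>>" by a JSON object that holds its "op" and its "data", one argument or row to a line. drive_tool: Moves the arm, as the interface text tells. Its arguments: {"type":"object","properties":{"commands":{"type":"array"},"newtons":{"type":"number"}},"required":["commands"]}

```bash
mkdir -p pics; ls; python3 - <<'E'
from cell import readout,cams
import cv2
for n in("side","top"):
    cv2.imwrite(f"pics/{n}0.png",cams.get_image(n)); i=cams.camera_info(n); print(n,i)
print(readout.observe())
E
```

```text
pics
side {'camera_matrix': array([[613.35899773,   0.        , 323.27357034],
       [  0.        , 613.35899773, 241.68314399],
       [  0.        ,   0.        ,   1.        ]]), 'k1': 0.014948144559375891, 'R': array([[ 0.78697557, -0.61697271,  0.00375928],
       [-0.4620039 , -0.59332257, -0.65918186],
       [ 0.40892768,  0.51702322, -0.75197417]]), 't': array([-0.41312534,  0.31843693,  1.32758537])}
top {'camera_matrix': array([[470.4620818 ,   0.        , 318.8570496 ],
       [  0.        , 470.4620818 , 239.19094866],
       [  0.        ,   0.        ,   1.        ]]), 'k1': -0.020562963853644475, 'R': array([[ 0.00140902, -0.99958556,  0.02875273],
       [-0.9860292 , -0.00617801, -0.16645795],
       [ 0.1665666 , -0.02811649, -0.98562926]]), 't': array([-0.01795916,  0.55216405,  1.20915171])}
{'clock': 0.1, 'joints': array([-1.3346051 ,  0.43516078,  0.02496812,  1.57402341, -0.01162266,
        1.13401254, -0.07506085]), 'dq': array([-0.00066296, -0.00113636,  0.00090675,  0.00032464, -0.00098528,
        0.00052672,  0.00084252]), 'joint_efforts': array([ 2.85980976e-03, -6.69125676e+01,  9.87802818e-01, -3.15146041e+01,
       -6.05813437e-02,  3.74123768e-02,  6.25892358e-05]), 'position': array([0.20760017, 0.58901011, 0.22601206]), 'ee_rot': array([-5.29661614e-01, -3.09648124e+00,  2.28147442e-03]), 'force': array([0.59156336, 0.05424943, 1.08803188]), 'ft_torque': array([ 0.00307561,  0.02593929, -0.00427631]), 'gripper_force': 0.0, 'width': 1.0013104055904665}
```

View pics/top0.png

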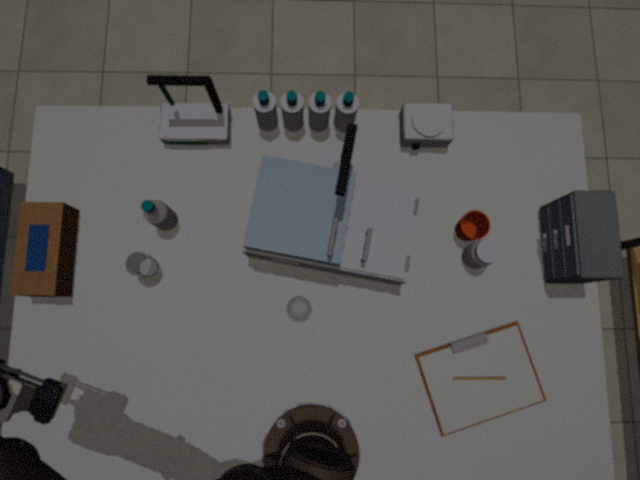

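View pics/side0.png

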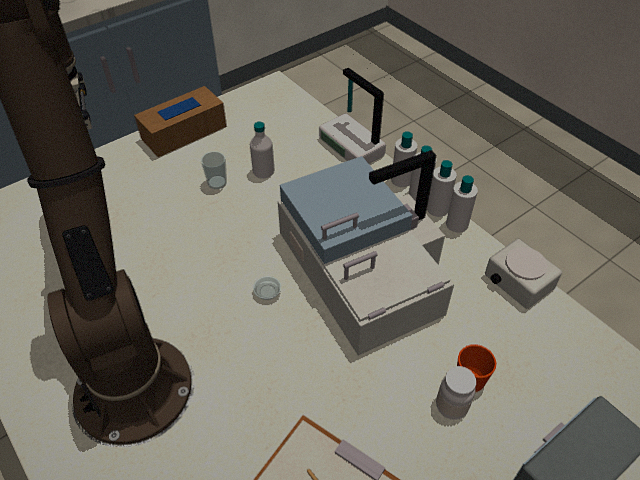

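The top view shows the chest at about (330,215), turned slightly, with the active pull at (333,237), the passive pull at (366,245) and the boom at (346,160). The side view shows the pulls at (339,225) and (360,263). I'll enlarge both.

```bash
python3 - <<'E'
import cv2
a=cv2.imread("pics/top0.png")[115:295,235:435]; b=cv2.imread("pics/side0.png")[140:365,260:460]
f=lambda i:cv2.convertScaleAbs(cv2.resize(i,None,fx=4,fy=4,interpolation=cv2.INTER_CUBIC),alpha=1.5)
cv2.imwrite("pics/topc.png",cv2.resize(f(a)[:600],(800,600)) if 0 else f(a)[:,:800][120:720])
cv2.imwrite("pics/sidec.png",cv2.resize(b,None,fx=2.6667,fy=2.6667,interpolation=cv2.INTER_CUBIC)[:600])
E
```

```text
(no output)
```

View pics/topc.png

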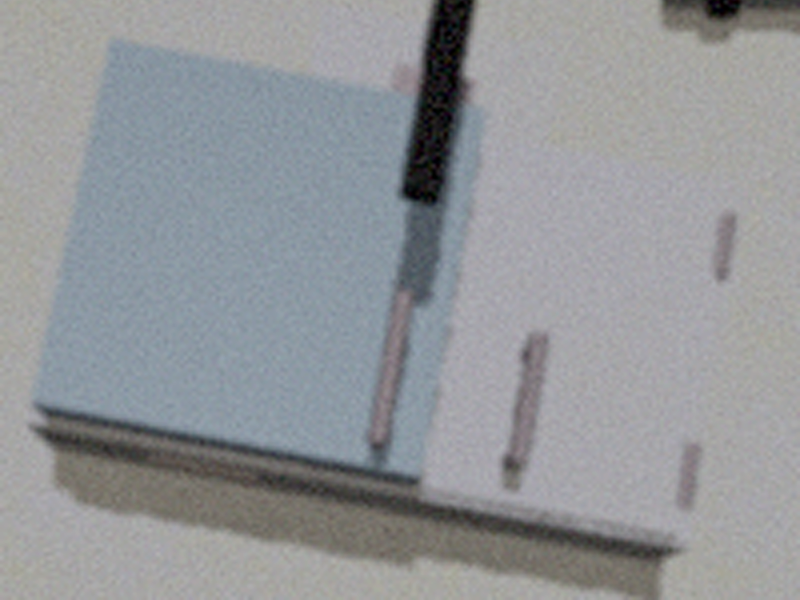

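View pics/sidec.png

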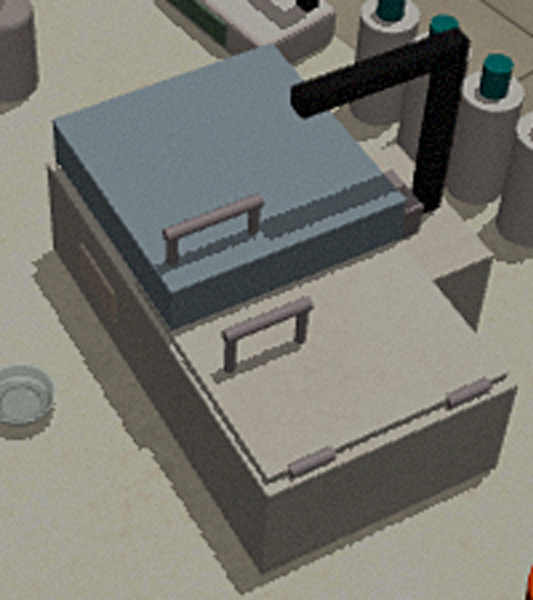

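The crops give the pull ends: top crop (404,291)/(379,445) and (540,337)/(514,470), side crop (166,233)/(262,201) and (225,336)/(311,302). They also give the corners of the blue door. Next I fit the chest pose and the active door's angle.

```bash
cat > h.py <<'E'
from cell import readout,cams,job
import numpy as np,cv2
from scipy.optimize import least_squares
from scipy.spatial.transform import Rotation as R
HY=.2
def proj(n,X):
    i=cams.camera_info(n);p=np.atleast_2d(X)@i["R"].T+i["t"];s=p[:,:2]/p[:,2:]
    s=s*(1+i["k1"]*(s**2).sum(1,keepdims=True));K=i["camera_matrix"];return s*[K[0,0],K[1,1]]+[K[0,2],K[1,2]]
def c2w(P,X):
    return R.from_euler('z',P[2]).apply(np.atleast_2d(X))+[P[0],P[1],0]
def door(X,a,hy=HY,s=-1): # active: rotate about x through (.,hy,.125)
    h=np.array([0,hy,.125]);return R.from_euler('x',s*a).apply(np.atleast_2d(X)-h)+h
E
cat > fit.py <<'E'
from h import *
A=[(-.015,-.005,.216),(-.105,-.005,.216),(-.115,-.035,.181),(.115,-.035,.181)]
F=[(-.015,-.09,.174),(-.095,-.09,.174)]
S={'top':(np.array([(404,291),(379,445),(418,480),(484,106),(540,337),(514,470)])/4+[235,145]),
 'side':(np.array([(262,201),(166,233),(172,292),(406,200),(311,302),(225,336),(264,570),(300,102)])*.375+[260,140])}
def res(p):
    W=c2w(p,np.vstack([door(A,p[3]),F,[(-.12,-.21,0)],[(.015,0,.311)]]))
    return np.vstack([proj('top',W[:6])-S['top'],proj('side',W)-S['side']])
f=least_squares(lambda p:res(p).ravel(),[.6,0,-.15,0.02],loss='soft_l1')
print(f.x.round(4));print(res(f.x).round(1).tolist())
E
python3 fit.py
```

```text
[ 5.940e-01 -5.060e-02 -1.797e-01  1.000e-04]
[[0.8, -1.7], [0.3, -2.5], [1.5, -2.8], [1.2, -1.2], [0.3, -3.0], [1.4, -3.9], [-1.3, -0.4], [-0.9, 1.3], [-0.8, 0.4], [-0.9, -0.1], [-1.4, -0.5], [-0.8, -0.2], [-1.4, 1.3], [-2.6, -0.1]]
```

```bash
cat >> fit.py <<'E'
P=f.x
W=c2w(P,np.vstack([door(A,P[3]),F,[(-.12,-.21,0)],[(.015,0,.311)]]))
out=[]
for n,(x0,y0) in(('top',(290,185)),('side',(300,180))):
    im=cv2.imread(f"pics/{n}0.png")[y0:y0+100,x0:x0+ (80)]
    im=cv2.convertScaleAbs(cv2.resize(im,None,fx=5,fy=5,interpolation=cv2.INTER_NEAREST),alpha=1.4)
    for u,v in (proj(n,W)-[x0,y0]+.5)*5: cv2.drawMarker(im,(int(u),int(v)),(0,0,255),0,12,1)
    for k in range(0,100,10): cv2.putText(im,str(y0+k),(0,k*5+5),0,.3,(0,255,0)); 
    for k in range(0,80,10): cv2.putText(im,str(x0+k),(k*5,8),0,.3,(0,255,0)); 
    out.append(im)
cv2.imwrite("pics/ov.png",np.hstack(out))
E
python3 fit.py
```

```text
[ 5.940e-01 -5.060e-02 -1.797e-01  1.000e-04]
[[0.8, -1.7], [0.3, -2.5], [1.5, -2.8], [1.2, -1.2], [0.3, -3.0], [1.4, -3.9], [-1.3, -0.4], [-0.9, 1.3], [-0.8, 0.4], [-0.9, -0.1], [-1.4, -0.5], [-0.8, -0.2], [-1.4, 1.3], [-2.6, -0.1]]
```

View pics/ov.png

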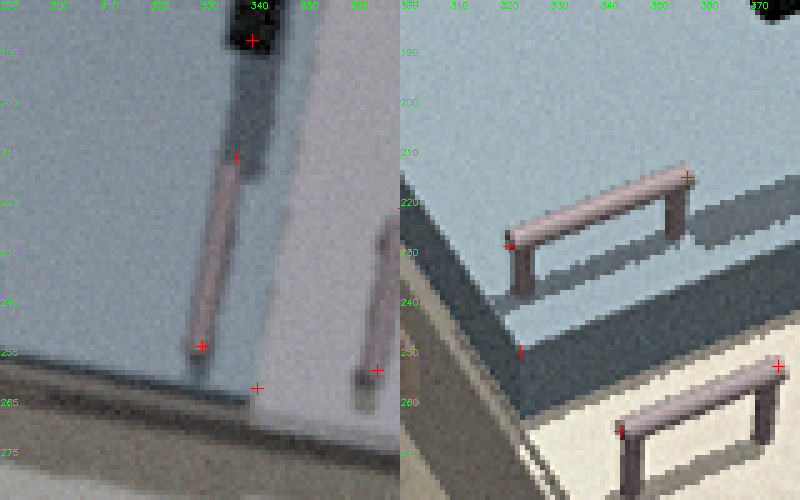

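The overlay agrees to about 1–2 px. My reads in the earlier top crop were slightly low, so I'll refit with these closer readings.

```bash
cat > fit2.py <<'E'
from h import *
A=[(-.015,-.005,.216),(-.105,-.005,.216),(-.115,-.035,.181)]
F=[(-.015,-.09,.174),(-.095,-.09,.174)]
T=np.array([(234,158),(196,352),(250,396)])/5+[289.5,184.5]; T=np.vstack([T,[(290+366/5-.5,185+375/5-.5)]])
Sd=np.array([(690,176),(512,238),(521,352),(786,369),(622,433)])-[400,0]; Sd=Sd/5+[299.5,179.5]
def res(p):
    W=c2w(p,np.vstack([door(A,p[3]),F]))
    return np.vstack([proj('top',W[[0,1,2,4]])-T,proj('side',W)-Sd])
f=least_squares(lambda p:res(p).ravel(),[.6,0,-.15,0.02],loss='soft_l1')
P=f.x;print(P.round(4));print(res(P).round(1).tolist())
print('apull',c2w(P,door([(-.06,-.005,.216)],P[3])),'ppull',c2w(P,[(-.055,-.09,.174)]),'bolt',c2w(P,[(.035,0,.153)]))
o=readout.observe();print(R.from_rotvec(o['ee_rot']).as_matrix().round(4))
E
python3 fit2.py
```

```text
[ 0.5943 -0.0511 -0.197   0.0031]
[[0.6, -0.2], [0.7, -1.4], [0.8, -1.5], [1.6, -0.5], [-0.5, 0.0], [-0.8, 0.9], [-0.5, -0.7], [-1.9, -0.3], [-1.1, -0.5]]
apull [[ 0.53449145 -0.04396077  0.21663069]] ppull [[ 0.52270336 -0.12857113  0.174     ]] bolt [[ 0.62857769 -0.05792675  0.153     ]]
[[-9.431e-01  3.324e-01 -4.000e-04]
 [ 3.324e-01  9.431e-01 -1.400e-03]
 [-1.000e-04 -1.500e-03 -1.000e+00]]
```

```bash
cat >> h.py <<'E'
P=np.array([.5943,-.0511,-.195])
def pose(g,rx=0,ry=0,P=P):
    """grasp point g in chest frame, rx/ry tool tilt (deg) in chest -> world R, tcp"""
    Rw=R.from_euler('z',P[2])*R.from_euler('xy',[rx,ry],degrees=True)*R.from_matrix(np.diag([-1,1,-1.]))
    return Rw,c2w(P,[g])[0]+Rw.apply([0,0,.019])
def rows(targets):
    o=readout.observe();R0=R.from_rotvec(o['ee_rot']);print('t',round(o['clock'],2),'q',o['joints'].round(2),'F',o['force'].round(1),'w',round(o['width'],3))
    for Rw,t in targets:
        print((R0.inv()*Rw).as_rotvec().round(3).tolist(),(R0.inv().apply(t-o['position'])*100).round(2).tolist())
def chest():
    o=readout.observe();Rw=R.from_rotvec(o['ee_rot']);t=o['position']-Rw.apply([0,0,.019])
    C=R.from_euler('z',P[2]);print('grasp in chest',(C.inv().apply(t-[P[0],P[1],0])*1000).round(1),'tool z in chest',C.inv().apply(Rw.apply([0,0,1])).round(3),'F chest',C.inv().apply(o['force']).round(1))
E
python3 - <<'E'
from h import *
rows([pose((-.07,-.005,z)) for z in(.34,.30,.216)])
E
```

```text
t 0.1 q [-1.33  0.44  0.02  1.57 -0.01  1.13 -0.08] F [0.6 0.1 1.1] w 1.001
[-0.001, 0.0, -0.144] [-50.89, -49.03, -9.42]
[-0.001, 0.0, -0.144] [-50.89, -49.02, -5.42]
[-0.001, 0.0, -0.144] [-50.89, -49.01, 2.98]
```

>>> {"op": "drive_tool", "data": {
  "commands": [
    [[0, 0, 0], [0, 0, -7], 1],
    [[0, 0, 0], [-10, -10, -10], 1],
    [[0, 0, -0.144], [-50.9, -49, -10], 1],
    [[0, 0, -0.144], [-50.9, -49, -10], 1],
    [[0, 0, -0.144], [-50.9, -49, -10], 1],
    [[0, 0, -0.144], [-50.9, -49, -10], 1],
    [[0, 0, -0.144], [-50.9, -49, -10], 1],
    [[0, 0, -0.144], [-50.9, -49, -10], 1],
    [[0, 0, -0.144], [-50.9, -49, -10], 1],
    [[0, 0, -0.144], [-50.9, -49, -10], 1],
    [[0, 0, -0.144], [-50.9, -49, -10], 1],
    [[0, 0, -0.144], [-50.9, -49, -10], 1],
    [[0, 0, -0.144], [-50.9, -49, -10], 1],
    [[0, 0, -0.144], [-50.9, -49, -10], 1],
    [[0, 0, -0.144], [-50.9, -49, -10], 1],
    [[0, 0, -0.144], [-50.9, -49, -10], 1],
    [[0, 0, -0.144], [-50.9, -49, -10], 1],
    [[0, 0, -0.144], [-50.9, -49, -10], 1],
    [[0, 0, -0.144], [-50.9, -49, -10], 1],
    [[0, 0, -0.144], [-50.9, -49, -10], 1]
  ],
  "newtons": 15
}}

```text
clock: 1.77
position: [0.5253, -0.045, 0.3264]
ee_rot: [-0.314, -3.126, 0.002]
force: [-1.0, 0.5, -0.8]
width: 1.0
gripper_force: 0.0
```

```bash
python3 - <<'E'
from h import *
chest();rows([pose((-.07,-.005,z)) for z in(.34,.216)])
E
```

```text
grasp in chest [-68.9  -7.4 345.4] tool z in chest [-0.    -0.001 -1.   ] F chest [-1.1  0.3 -0.8]
t 1.77 q [-0.41  0.21  0.49  1.68 -0.1   1.28  1.47] F [-1.   0.5 -0.8] w 1.0
[-0.001, -0.0, -0.005] [0.11, 0.24, 0.54]
[-0.001, -0.0, -0.005] [0.11, 0.26, 12.94]
```

>>> {"op": "drive_tool", "data": {
  "commands": [
    [[0, 0, 0], [0.1, 0.25, 3], 1],
    [[0, 0, 0], [0.1, 0.25, 6], 0.5],
    [[0, 0, 0], [0.1, 0.25, 9], 0.2],
    [[0, 0, 0], [0.1, 0.25, 11.5], 0.2],
    [[0, 0, 0], [0.1, 0.25, 12.9], 0.2],
    [[0, 0, 0], [0.1, 0.25, 12.9], 0],
    [[0, 0, 0], [0.1, 0.25, 12.9], -1],
    [[0, 0, 0], [0.1, 0.25, 12.9], -1],
    [[0, 0, 0], [0.1, 0.25, 12.9], -1],
    [[0, 0, 0], [0.1, 0.25, 12.9], -1],
    [[0, 0, 0], [0.1, 0.25, 12.9], -1]
  ]
}}

```text
clock: 2.68
position: [0.5249, -0.0391, 0.1986]
ee_rot: [0.305, 3.125, 0.001]
force: [0.5, -0.4, -0.8]
width: 0.323
gripper_force: 0.0
```

```bash
python3 - <<'E'
from h import *
import numpy as np
chest()
o=readout.observe();print(o['gripper_force'])
r=np.array([-.07,-.005,.216])
rows([pose(door([r],a)[0],rx=-np.degrees(a)*.8) for a in np.arange(.08,1.45,.08)])
E
```

```text
grasp in chest [-70.4  -1.7 217.6] tool z in chest [ 0.002  0.001 -1.   ] F chest [ 0.6 -0.3 -0.8]
0.0
t 2.68 q [-0.38  0.31  0.46  1.88 -0.17  0.98  1.53] F [ 0.5 -0.4 -0.8] w 0.323
[0.065, 0.002, 0.0] [-0.04, 0.34, -1.45]
[0.129, 0.002, 0.0] [-0.05, 1.14, -3.0]
[0.193, 0.002, 0.0] [-0.05, 2.06, -4.49]
[0.257, 0.002, 0.0] [-0.05, 3.09, -5.89]
[0.321, 0.002, 0.0] [-0.05, 4.24, -7.2]
[0.385, 0.002, -0.0] [-0.06, 5.48, -8.41]
[0.449, 0.002, -0.0] [-0.06, 6.81, -9.52]
[0.513, 0.002, -0.0] [-0.06, 8.23, -10.52]
[0.577, 0.002, -0.0] [-0.06, 9.73, -11.4]
[0.641, 0.002, -0.0] [-0.06, 11.29, -12.15]
[0.705, 0.002, -0.0] [-0.06, 12.9, -12.78]
[0.769, 0.002, -0.0] [-0.07, 14.55, -13.28]
[0.833, 0.002, -0.0] [-0.07, 16.24, -13.64]
[0.897, 0.002, -0.0] [-0.07, 17.95, -13.86]
[0.961, 0.002, -0.0] [-0.07, 19.67, -13.94]
[1.025, 0.002, -0.001] [-0.07, 21.39, -13.89]
[1.089, 0.001, -0.001] [-0.07, 23.1, -13.69]
[1.153, 0.001, -0.001] [-0.07, 24.79, -13.36]
```

>>> {"op": "drive_tool", "data": {
  "commands": [
    [[0, 0, 0], [0, -0.3, 0], -1],
    [[0, 0, 0], [0, -0.3, 0], -1],
    [[0, 0, 0], [0, -0.3, 0], -1],
    [[0, 0, 0], [0, -0.3, 0], -1],
    [[0, 0, 0], [0, -0.3, 0], -1]
  ]
}}

```text
clock: 3.1
position: [0.5238, -0.0428, 0.1979]
ee_rot: [0.306, 3.127, -0.001]
force: [-2.3, -3.7, 2.7]
width: 0.123
gripper_force: 15.0
```

```bash
python3 - <<'E'
from h import *
chest()
o=readout.observe();print(o['gripper_force'],o['width'])
E
```

```text
grasp in chest [-70.8  -5.5 216.9] tool z in chest [ 0.    -0.001 -1.   ] F chest [-1.5 -4.1  2.7]
14.998016059398651 0.12335799124109971
```

>>> {"op": "drive_tool", "data": {
  "commands": [
    [[0.065, 0, 0], [0, 0.67, -1.45], -1],
    [[0.129, 0, 0], [0, 1.47, -3.0], -1],
    [[0.193, 0, 0], [0, 2.38, -4.5], -1],
    [[0.257, 0, 0], [0, 3.4, -5.9], -1],
    [[0.321, 0, 0], [0, 4.55, -7.25], -1],
    [[0.321, 0, 0], [0, 4.55, -7.25], -1]
  ]
}}

```text
clock: 3.6
position: [0.5319, 0.0034, 0.2722]
ee_rot: [-0.293, -3.052, 0.508]
force: [-14.8, -17.6, 22.9]
width: 0.129
gripper_force: 13.0
```

```bash
python3 - <<'E'
from h import *
chest()
o=readout.observe();print(o['gripper_force'],o['width'])
for hy in(.2,.21):
  r=np.array([-.0705,-.005,.216]);print(hy,(door([r],.4,hy)*1000).round(1))
rows([pose(door([r],a,.205)[0],rx=-np.degrees(a)*.8) for a in np.arange(.4,1.45,.08)])
E
```

```text
grasp in chest [-71.8  47.5 290.2] tool z in chest [-0.001 -0.324 -0.946] F chest [-11.1 -20.1  22.9]
13.000500798225403 0.1291368949702922
0.2 [[-70.5  46.6 288.6]]
0.21 [[-70.5  47.4 292.5]]
t 3.6 q [-0.69  0.34  0.51  1.71  0.15  1.27  1.14] F [-14.8 -17.6  22.9] w 0.129
[-0.01, -0.001, 0.004] [-0.13, -0.04, -0.02]
[0.054, -0.001, 0.004] [-0.13, 0.75, -1.62]
[0.118, -0.001, 0.004] [-0.13, 1.66, -3.14]
[0.182, -0.001, 0.004] [-0.14, 2.68, -4.58]
[0.246, -0.001, 0.004] [-0.14, 3.82, -5.94]
[0.31, -0.0, 0.004] [-0.14, 5.07, -7.19]
[0.374, -0.0, 0.004] [-0.15, 6.41, -8.35]
[0.438, -0.0, 0.004] [-0.15, 7.84, -9.39]
[0.502, -0.0, 0.004] [-0.16, 9.34, -10.31]
[0.566, 0.0, 0.004] [-0.16, 10.91, -11.1]
[0.63, 0.0, 0.004] [-0.17, 12.54, -11.77]
[0.694, 0.0, 0.004] [-0.18, 14.22, -12.3]
[0.758, 0.001, 0.004] [-0.18, 15.93, -12.69]
[0.822, 0.001, 0.004] [-0.19, 17.67, -12.95]
```

>>> {"op": "drive_tool", "data": {
  "commands": [
    [[0, 0, 0], [0.1, -0.27, -0.14], -1],
    [[0, 0, 0], [0.1, -0.27, -0.14], -1]
  ]
}}

```text
clock: 3.77
position: [0.5316, 0.0026, 0.2719]
ee_rot: [-0.295, -3.058, 0.491]
force: [3.1, 5.4, -4.6]
width: 0.121
gripper_force: 15.0
```

```bash
python3 - <<'E'
from h import *
chest()
E
```

```text
grasp in chest [-71.9  46.5 289.9] tool z in chest [ 0.001 -0.313 -0.95 ] F chest [ 2.   5.9 -4.6]
```

```bash
cat > arc.py <<'E'
from h import *
import sys
# arc.py sign hy tiltfrac step n : continue arc from current measured grasp
s,hy,step,n=int(sys.argv[1]),float(sys.argv[2]),float(sys.argv[3]),int(sys.argv[4])
chest()
o=readout.observe();R0=R.from_rotvec(o['ee_rot']);C=R.from_euler('z',P[2])
g=C.inv().apply(o['position']-R0.apply([0,0,.019])-[P[0],P[1],0])
v=g-[g[0],hy,.125];print('radius',round(1000*np.linalg.norm(v),1),'ang',round(np.arctan2(v[2],-s*v[1]*-1),3))
T=[]
for k in range(1,n+1):
    a=k*step; gg=g.copy(); gg[1:]=[hy,.125]+(R.from_euler('x',s*a).apply([0,v[1],v[2]]))[1:]
    Rw=C*R.from_euler('x',s*a*.85)*C.inv()*R0
    T.append((Rw,c2w(P,[gg])[0]+Rw.apply([0,0,.019])))
rows(T)
E
python3 arc.py -1 .2 .09 12
```

```text
grasp in chest [-71.9  46.5 289.9] tool z in chest [ 0.001 -0.313 -0.95 ] F chest [ 2.   5.9 -4.6]
radius 225.3 ang 0.821
t 3.77 q [-0.68  0.33  0.51  1.71  0.14  1.26  1.14] F [ 3.1  5.4 -4.6] w 0.121
[0.076, 0.0, -0.0] [-0.0, 0.91, -1.74]
[0.153, 0.0, -0.0] [-0.01, 1.97, -3.38]
[0.229, 0.001, -0.0] [-0.01, 3.18, -4.92]
[0.306, 0.001, -0.0] [-0.02, 4.52, -6.35]
[0.382, 0.001, -0.0] [-0.02, 5.98, -7.64]
[0.459, 0.001, -0.0] [-0.03, 7.55, -8.8]
[0.535, 0.001, -0.001] [-0.03, 9.22, -9.81]
[0.612, 0.001, -0.001] [-0.04, 10.97, -10.67]
[0.688, 0.002, -0.001] [-0.04, 12.79, -11.36]
[0.765, 0.002, -0.001] [-0.04, 14.66, -11.89]
[0.841, 0.002, -0.001] [-0.05, 16.57, -12.24]
[0.918, 0.002, -0.001] [-0.05, 18.5, -12.42]
```

>>> {"op": "drive_tool", "data": {
  "commands": [
    [[0.076, 0, 0], [0, 0.9, -1.75], -1],
    [[0.153, 0, 0], [0, 1.95, -3.4], -1],
    [[0.229, 0, 0], [0, 3.15, -4.95], -1],
    [[0.306, 0, 0], [0, 4.5, -6.35], -1],
    [[0.382, 0, 0], [0, 5.95, -7.65], -1],
    [[0.382, 0, 0], [0, 5.95, -7.65], -1]
  ]
}}

```text
clock: 4.27
position: [0.5462, 0.0834, 0.3266]
ee_rot: [-0.271, -2.867, 1.069]
force: [-10.2, -4.4, 26.2]
width: 0.134
gripper_force: 10.5
```

```bash
python3 arc.py -1 .2 .09 9
```

```text
grasp in chest [-73.3 135.  340.9] tool z in chest [ 0.001 -0.655 -0.756] F chest [-9.2 -6.3 26.2]
radius 225.5 ang 1.279
t 4.27 q [-0.9   0.54  0.53  1.46  0.32  1.62  0.95] F [-10.2  -4.4  26.2] w 0.134
[0.076, 0.0, -0.0] [-0.01, 1.02, -1.67]
[0.153, 0.001, -0.0] [-0.02, 2.18, -3.24]
[0.229, 0.001, -0.0] [-0.02, 3.48, -4.69]
[0.306, 0.002, -0.0] [-0.03, 4.9, -6.03]
[0.382, 0.002, -0.0] [-0.04, 6.44, -7.22]
[0.459, 0.003, -0.0] [-0.06, 8.07, -8.27]
[0.535, 0.003, -0.0] [-0.07, 9.8, -9.17]
[0.612, 0.004, -0.0] [-0.08, 11.59, -9.91]
[0.688, 0.004, -0.001] [-0.09, 13.45, -10.48]
```

```bash
sed -i 's/s\*a\*.85/s*a*float(sys.argv[5])/' arc.py; sed -i 's/-\.195\]/-.183]/' h.py; python3 arc.py -1 .2 .09 6 .4
```

```text
grasp in chest [-71.6 135.9 340.9] tool z in chest [-0.007 -0.655 -0.756] F chest [-9.3 -6.2 26.2]
radius 225.2 ang 1.282
t 4.27 q [-0.9   0.54  0.53  1.46  0.32  1.62  0.95] F [-10.2  -4.4  26.2] w 0.134
[0.036, -0.0, 0.0] [0.02, 1.1, -1.66]
[0.072, -0.0, 0.001] [0.03, 2.34, -3.21]
[0.108, -0.0, 0.001] [0.04, 3.72, -4.64]
[0.144, -0.0, 0.001] [0.06, 5.21, -5.93]
[0.18, -0.001, 0.001] [0.07, 6.82, -7.08]
[0.216, -0.001, 0.002] [0.08, 8.53, -8.08]
```

>>> {"op": "drive_tool", "data": {
  "commands": [
    [[0.036, 0, 0], [0.1, 0.9, -1.75], -1],
    [[0.072, 0, 0], [0.12, 2.15, -3.3], -1],
    [[0.108, 0, 0], [0.14, 3.5, -4.75], -1],
    [[0.144, 0, 0], [0.16, 5.0, -6.05], -1],
    [[0.18, 0, 0], [0.17, 6.6, -7.2], -1],
    [[0.18, 0, 0], [0.17, 6.6, -7.2], -1]
  ]
}}

```text
clock: 4.77
position: [0.5641, 0.1788, 0.3379]
ee_rot: [-0.262, -2.752, 1.309]
force: [-5.2, 5.0, 8.8]
width: 0.123
gripper_force: 15.0
```

```bash
python3 arc.py -1 .2 .09 2 .4; python3 - <<'E'
from h import *
cv2.imwrite("pics/side1.png",cams.get_image("side"))
E
```

```text
grasp in chest [-71.4 235.3 349.9] tool z in chest [-0.006 -0.776 -0.631] F chest [-6.   4.   8.8]
radius 227.6 ang 1.727
t 4.77 q [-0.97  0.74  0.53  1.2   0.33  1.85  0.92] F [-5.2  5.   8.8] w 0.123
[0.036, -0.0, 0.0] [0.01, 1.51, -1.3]
[0.072, -0.0, 0.0] [0.03, 3.14, -2.45]
```

View pics/side1.png

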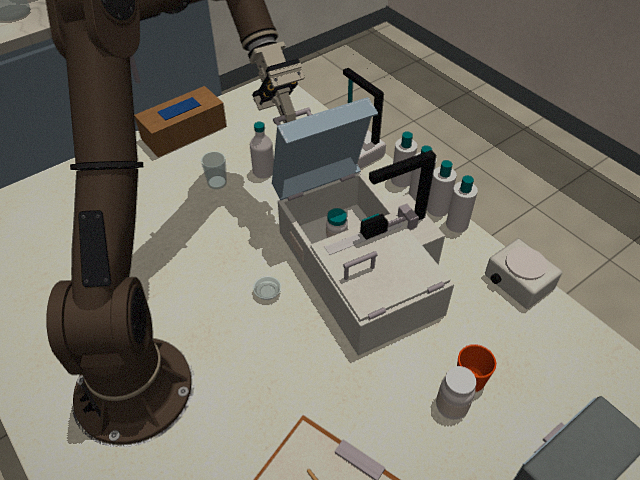

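The active door stands at about 1.3 rad and the bolt is uncovered at (375,227). I'll nudge the door a bit further and let go.

>>> {"op": "drive_tool", "data": {
  "commands": [
    [[0, 0, 0], [0.05, 1.5, -1.35], -1],
    [[0, 0, 0], [0.05, 1.5, -1.35], -1],
    [[0, 0, 0], [0.05, 1.5, -1.35], -0.3],
    [[0, 0, 0], [0.05, 1.5, -1.35], -0.3],
    [[0, 0, 0], [0.05, 1.5, -1.35], -0.3],
    [[0, 0, 0], [0.05, 1.5, -3.5], -0.3],
    [[0, 0, 0], [0.05, 1.5, -6], -0.3],
    [[0, 0, 0], [0.05, 1.5, -8.5], -0.3],
    [[0, 0, 0], [0.05, 1.5, -8.5], -0.3]
  ]
}}

```text
clock: 5.57
position: [0.5781, 0.2453, 0.3775]
ee_rot: [-0.27, -2.749, 1.296]
force: [0.9, -1.8, -1.7]
width: 0.352
gripper_force: 0.0
```

```bash
python3 - <<'E'
from h import *
chest()
up=R.from_rotvec(readout.observe()['ee_rot'])
print(up.inv().apply([0,0,1]).round(3))
im=cams.get_image("side"); cv2.imwrite("pics/side2.png",cv2.resize(im[60:280,220:500],None,fx=2.7,fy=2.7,interpolation=cv2.INTER_CUBIC))
T=cams.get_image("top"); cv2.imwrite("pics/top2.png",T)
rows([pose((-.06,.1,.42),0,-20),pose((-.08,0,.30),0,-37)])
E
```

```text
grasp in chest [-69.5 303.1 389.6] tool z in chest [-0.016 -0.772 -0.636] F chest [ 1.2 -1.6 -1.7]
[ 0.007 -0.772 -0.636]
t 5.67 q [-1.09  0.91  0.92  0.94  0.1   2.    1.15] F [-0.3 -0.6 -0.6] w 0.348
[-0.879, -0.33, 0.139] [-1.92, -13.7, 13.21]
[-0.859, -0.607, 0.27] [-0.55, -10.96, 28.39]
```

View pics/side2.png

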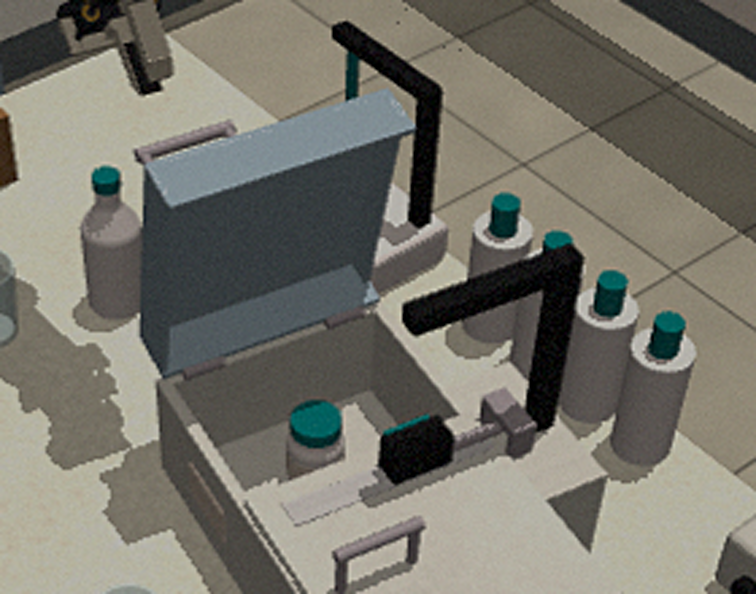

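The door stands open and clear of the gripper. The bolt block, with its teal tab on the far flank, is at crop (418,450). Next: up, across, and lean.

```bash
python3 - <<'E'
from h import *
pts=[(.005,-.015,.1725),(.005,.015,.1725),(.065,-.015,.1725),(.005,-.015,.1335)]
print(((proj('side',c2w(P,pts))-[220,60])*2.7).round().tolist())
rows([pose((-.08,.18,.50),-25,-15),pose((-.12,0,.44),0,-37),pose((-.10,0,.35),0,-37),pose((-.045,0,.274),0,-37)])
E
```

```text
[[394.0, 454.0], [377.0, 431.0], [455.0, 430.0], [392.0, 484.0]]
t 5.67 q [-1.09  0.91  0.92  0.94  0.1   2.    1.15] F [-0.3 -0.6 -0.6] w 0.348
[-0.449, -0.216, 0.148] [0.37, -15.47, 2.52]
[-0.859, -0.607, 0.27] [3.41, -21.85, 19.58]
[-0.859, -0.607, 0.27] [1.44, -14.86, 25.25]
[-0.859, -0.607, 0.27] [-4.04, -8.91, 30.0]
```

>>> {"op": "drive_tool", "data": {
  "commands": [
    [[0, 0, 0], [0, -3, -2.5], 0],
    [[0, 0, 0], [0, -6, -5], 0.5],
    [[0, 0, 0], [0, -10, -8.2], 1],
    [[-0.1, -0.05, 0.03], [0, -11.5, -6], 1],
    [[-0.2, -0.1, 0.06], [0.1, -13, -4], 1],
    [[-0.3, -0.15, 0.1], [0.2, -14.5, -1], 1],
    [[-0.449, -0.216, 0.148], [0.4, -15.5, 2.5], 1],
    [[-0.449, -0.216, 0.148], [0.4, -15.5, 2.5], 1],
    [[-0.55, -0.32, 0.18], [1.2, -17, 7], 1],
    [[-0.65, -0.42, 0.21], [2, -18.5, 11], 1],
    [[-0.75, -0.51, 0.24], [2.7, -20.2, 15.5], 1],
    [[-0.859, -0.607, 0.27], [3.4, -21.8, 19.6], 1],
    [[-0.859, -0.607, 0.27], [3.4, -21.8, 19.6], 1],
    [[-0.859, -0.607, 0.27], [3.4, -21.8, 19.6], 1],
    [[-0.859, -0.607, 0.27], [3.4, -21.8, 19.6], 1]
  ]
}}

```text
clock: 6.92
position: [0.4934, -0.0027, 0.4344]
ee_rot: [0.273, 2.65, -0.287]
force: [2.0, -0.6, -2.2]
width: 0.997
gripper_force: 0.0
```

```bash
python3 - <<'E'
from h import *
chest()
rows([pose((-.10,0,.35),0,-37),pose((-.045,0,.274),0,-37),pose((.033,0,.170),0,-37)])
E
```

```text
grasp in chest [-116.7   32.3  451. ] tool z in chest [ 0.458 -0.165 -0.873] F chest [ 2.1 -0.3 -2.2]
t 6.92 q [-1.6  -0.41  0.81  1.91  0.8   1.43  0.47] F [ 2.  -0.6 -2.2] w 0.997
[-0.164, -0.164, 0.032] [2.93, -1.22, 10.07]
[-0.164, -0.164, 0.032] [1.56, 0.3, 19.23]
[-0.164, -0.164, 0.032] [-0.56, 2.38, 31.88]
```

>>> {"op": "drive_tool", "data": {
  "commands": [
    [[-0.05, -0.05, 0.01], [1, -0.4, 3], 1],
    [[-0.1, -0.1, 0.02], [2, -0.8, 6.5], 1],
    [[-0.164, -0.164, 0.032], [2.9, -1.2, 10], 1],
    [[-0.164, -0.164, 0.032], [2.9, -1.2, 10], 1],
    [[-0.164, -0.164, 0.032], [2.9, -1.2, 10], 1],
    [[-0.164, -0.164, 0.032], [2.9, -1.2, 10], 1]
  ]
}}

```text
clock: 7.42
position: [0.5052, -0.0377, 0.3352]
ee_rot: [0.236, 2.494, -0.088]
force: [-0.5, -0.3, 0.3]
width: 0.999
gripper_force: 0.0
```

```bash
python3 - <<'E'
from h import *
chest()
rows([pose((-.10,0,.35),0,-37),pose((-.045,0,.274),0,-37),pose((.033,0,.170),0,-37)])
E
```

```text
grasp in chest [-101.4   -2.8  350.5] tool z in chest [ 0.596 -0.011 -0.803] F chest [-0.5 -0.3  0.3]
t 7.42 q [-1.25 -0.42  0.73  2.25  0.92  0.88  0.4 ] F [-0.5 -0.3  0.3] w 0.999
[-0.011, -0.007, -0.002] [-0.09, 0.3, 0.12]
[-0.011, -0.007, -0.002] [0.03, 0.4, 9.5]
[-0.011, -0.007, -0.002] [-0.03, 0.54, 22.5]
```

>>> {"op": "drive_tool", "data": {
  "commands": [
    [[-0.01, -0.007, 0], [0, 0.3, 3], 1],
    [[-0.01, -0.007, 0], [0, 0.4, 6], 1],
    [[-0.01, -0.007, 0], [0, 0.4, 9.5], 1],
    [[-0.01, -0.007, 0], [0, 0.4, 12], 1],
    [[-0.01, -0.007, 0], [0, 0.45, 14], 1],
    [[-0.01, -0.007, 0], [0, 0.45, 14], 1]
  ]
}}

```text
clock: 7.92
position: [0.5704, -0.0321, 0.2437]
ee_rot: [0.205, 2.503, -0.059]
force: [-1.4, 2.3, 1.7]
width: 1.003
gripper_force: 0.0
```

```bash
python3 - <<'E'
from h import *
chest()
rows([pose((.033,0,.170),0,-37)])
E
```

```text
grasp in chest [-38.2  14.  259. ] tool z in chest [ 0.59   0.017 -0.807] F chest [-1.8  2.   1.7]
t 7.92 q [-1.08  0.02  0.99  2.3   0.56  0.26  0.81] F [-1.4  2.3  1.7] w 1.003
[0.017, -0.015, 0.014] [-0.5, -1.63, 11.37]
```

>>> {"op": "drive_tool", "data": {
  "commands": [
    [[0.017, -0.015, 0.014], [-0.4, -1.6, 1], 1],
    [[0.017, -0.015, 0.014], [-0.4, -1.6, 1], 1],
    [[0.017, -0.015, 0.014], [-0.4, -1.6, 1], 1],
    [[0.017, -0.015, 0.014], [-0.4, -1.6, 1], 1]
  ]
}}

```text
clock: 8.25
position: [0.5748, -0.0521, 0.2373]
ee_rot: [0.234, 2.489, -0.078]
force: [0.5, 0.3, 0.1]
width: 0.999
gripper_force: 0.0
```

```bash
python3 - <<'E'
from h import *
chest()
rows([pose((.033,0,.170),0,-37)])
E
```

```text
grasp in chest [-30.4  -4.5 252.5] tool z in chest [ 0.6   -0.002 -0.8  ] F chest [0.4 0.4 0.1]
t 8.25 q [-1.04  0.06  1.    2.31  0.5   0.2   0.87] F [0.5 0.3 0.1] w 0.999
[-0.002, -0.002, -0.004] [-0.12, 0.48, 10.4]
```

>>> {"op": "drive_tool", "data": {
  "commands": [
    [[0, 0, 0], [-0.1, 0.45, 2], 1],
    [[0, 0, 0], [-0.1, 0.45, 4], 1],
    [[0, 0, 0], [-0.1, 0.45, 5], 1],
    [[0, 0, 0], [-0.1, 0.45, 5], 1],
    [[0, 0, 0], [-0.1, 0.45, 5], 1]
  ]
}}

```text
clock: 8.67
position: [0.6065, -0.0527, 0.1985]
ee_rot: [0.233, 2.487, -0.076]
force: [0.2, -0.2, 0.8]
width: 0.997
gripper_force: 0.0
```

```bash
python3 - <<'E'
from h import *
chest()
rows([pose((.033,0,.170),0,-37),pose((.033,0,.170),0,-33)])
E
```

```text
grasp in chest [  0.8   0.7 213.6] tool z in chest [ 0.602 -0.001 -0.799] F chest [ 0.3 -0.2  0.8]
t 8.67 q [-0.41  0.19  0.35  2.27  0.93  0.12  0.4 ] F [ 0.2 -0.2  0.8] w 0.997
[-0.001, 0.0, -0.004] [0.06, -0.06, 5.42]
[-0.001, 0.07, -0.004] [0.19, -0.06, 5.42]
```

>>> {"op": "drive_tool", "data": {
  "commands": [
    [[0, 0.035, 0], [0.05, 0, 1], 1],
    [[0, 0.035, 0], [0.1, 0, 2], 1],
    [[0, 0.035, 0], [0.12, -0.05, 3], 1],
    [[0, 0.035, 0], [0.12, -0.05, 3], 1],
    [[0, 0.035, 0], [0.12, -0.05, 3], 1]
  ]
}}

```text
clock: 9.08
position: [0.6223, -0.0578, 0.1733]
ee_rot: [0.238, 2.523, -0.075]
force: [-0.9, 1.0, -0.0]
width: 0.999
gripper_force: 0.0
```

```bash
python3 - <<'E'
from h import *
chest()
rows([pose((.033,0,.170),0,-37),pose((.033,0,.170),0,-33)])
E
```

```text
grasp in chest [ 17.8  -1.5 188.9] tool z in chest [ 0.572 -0.003 -0.82 ] F chest [-1.   0.8 -0. ]
t 9.08 q [-0.26  0.26  0.21  2.22  0.89  0.12  0.45] F [-0.9  1.  -0. ] w 0.999
[-0.003, -0.036, -0.004] [-0.23, 0.16, 2.42]
[-0.003, 0.033, -0.004] [-0.1, 0.16, 2.42]
```

>>> {"op": "drive_tool", "data": {
  "commands": [
    [[0, 0, 0], [-0.1, 0.2, 1.2], 1],
    [[0, 0, 0], [-0.15, 0.2, 2.4], 0.6],
    [[0, 0, 0], [-0.15, 0.2, 2.4], 0.2],
    [[0, 0, 0], [-0.15, 0.2, 2.4], 0.2],
    [[0, 0, 0], [-0.15, 0.2, 2.4], 0.2]
  ],
  "newtons": 30
}}

```text
clock: 9.5
position: [0.6367, -0.0593, 0.1543]
ee_rot: [0.24, 2.523, -0.075]
force: [-0.2, 0.8, -0.2]
width: 0.755
gripper_force: 0.0
```

```bash
python3 - <<'E'
from h import *
chest();rows([pose((.033,0,.170),0,-35)])
cv2.imwrite("pics/side3.png",cv2.resize(cams.get_image("side")[150:300,280:480],None,fx=4,fy=4,interpolation=cv2.INTER_CUBIC))
E
```

```text
grasp in chest [ 32.3  -0.3 169.9] tool z in chest [ 0.572 -0.004 -0.82 ] F chest [-0.3  0.8 -0.2]
t 9.5 q [-0.16  0.31  0.1   2.2   1.25  0.12  0.1 ] F [-0.2  0.8 -0.2] w 0.755
[-0.004, -0.002, -0.006] [-0.07, 0.04, 0.04]
```

View pics/side3.png

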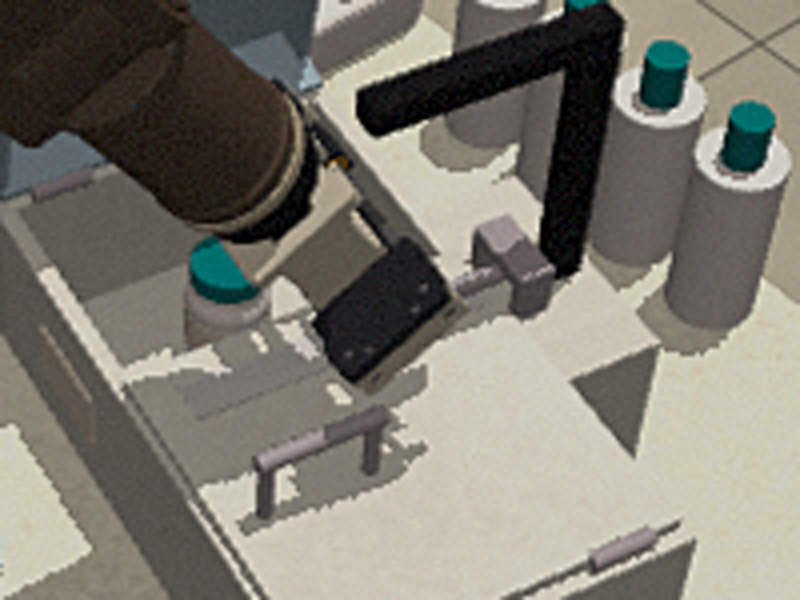

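The gripper straddles the bolt block, clear of the boom (front tip at crop (370,110)) and of the passive pull (380,415). Squeezing.

>>> {"op": "drive_tool", "data": {
  "commands": [
    [[0, 0, 0], [0, 0, 0], -0.2],
    [[0, 0, 0], [0, 0, 0], -1],
    [[0, 0, 0], [0, 0, 0], -1],
    [[0, 0, 0], [0, 0, 0], -1],
    [[0, 0, 0], [0, 0, 0], -1],
    [[0, 0, 0], [0, 0, 0], -1],
    [[0, 0, 0], [0, 0, 0], -1]
  ],
  "newtons": 30
}}

```text
clock: 10.13
position: [0.6371, -0.0596, 0.1536]
ee_rot: [0.241, 2.523, -0.075]
force: [-1.3, 2.1, 3.6]
width: 0.321
gripper_force: 30.0
```

```bash
python3 - <<'E'
from h import *
chest();rows([pose((.033-d,0,.170),0,-35) for d in (.01,.02,.03,.034)]);print('mm',readout.observe()['width']*92)
E
```

```text
grasp in chest [ 32.7  -0.5 169.2] tool z in chest [ 0.572 -0.003 -0.821] F chest [-1.7  1.9  3.6]
t 10.13 q [-0.16  0.31  0.1   2.2   1.26  0.12  0.09] F [-1.3  2.1  3.6] w 0.321
[-0.004, -0.002, -0.006] [0.75, 0.05, -0.62]
[-0.004, -0.002, -0.006] [1.57, 0.04, -1.19]
[-0.004, -0.002, -0.006] [2.39, 0.04, -1.76]
[-0.004, -0.002, -0.006] [2.72, 0.03, -1.99]
mm 29.51453529962417
```

>>> {"op": "drive_tool", "data": {
  "commands": [
    [[0, 0, 0], [0.5, 0, -0.35], -1],
    [[0, 0, 0], [1, 0, -0.7], -1],
    [[0, 0, 0], [1.5, 0, -1.05], -1],
    [[0, 0, 0], [2, 0, -1.4], -1],
    [[0, 0, 0], [2.4, 0, -1.68], -1],
    [[0, 0, 0], [2.6, 0, -1.82], -1],
    [[0, 0, 0], [2.6, 0, -1.82], -1],
    [[0, 0, 0], [2.6, 0, -1.82], -1]
  ]
}}

```text
clock: 10.8
position: [0.6073, -0.0542, 0.1546]
ee_rot: [0.242, 2.521, -0.075]
force: [7.9, -0.2, -0.9]
width: 0.324
gripper_force: 30.0
```

```bash
python3 - <<'E'
from h import *
chest();rows([]);print('mm',readout.observe()['width']*92)
E
```

```text
grasp in chest [  2.4  -0.6 170.1] tool z in chest [ 0.573 -0.004 -0.819] F chest [ 7.8  1.3 -0.9]
t 10.8 q [-0.2   0.27  0.13  2.27  1.46  0.13 -0.14] F [ 7.9 -0.2 -0.9] w 0.324
mm 29.82488724223002
```

>>> {"op": "drive_tool", "data": {
  "commands": [
    [[0, 0, 0], [0.2, 0, -0.14], -1],
    [[0, 0, 0], [0.2, 0, -0.14], -1],
    [[0, 0, 0], [0.2, 0, -0.14], 0.2],
    [[0, 0, 0], [0.2, 0, -0.14], 0.2],
    [[0, 0, 0], [0.2, 0, -0.14], 0.2],
    [[0, 0, 0], [0.2, 0, -0.14], 0.2],
    [[0, 0, 0], [0.2, 0, -0.14], 0.2]
  ]
}}

```text
clock: 11.38
position: [0.6028, -0.0541, 0.1531]
ee_rot: [0.242, 2.524, -0.076]
force: [0.9, -0.3, -0.7]
width: 0.59
gripper_force: 0.0
```

```bash
python3 - <<'E'
from h import *
chest();rows([pose((-.08,0,.29),0,-30),pose((-.08,-.09,.29),0,0),pose((-.073,-.09,.174),0,0)])
E
```

```text
grasp in chest [ -1.9  -1.3 168.7] tool z in chest [ 0.571 -0.005 -0.821] F chest [ 1.  -0.2 -0.7]
t 11.38 q [-0.2   0.27  0.13  2.28  1.48  0.13 -0.15] F [ 0.9 -0.3 -0.7] w 0.59
[-0.005, 0.084, -0.007] [-0.35, 0.07, -14.42]
[-0.003, 0.607, -0.008] [0.51, -8.94, -14.71]
[-0.003, 0.607, -0.008] [6.56, -8.93, -4.78]
```

>>> {"op": "drive_tool", "data": {
  "commands": [
    [[0, 0, 0], [0, 0, -3], 0.3],
    [[0, 0, 0], [0, 0, -6.5], 0.3],
    [[0, 0, 0], [0, 0, -10.5], 0.3],
    [[0, 0.06, 0], [-0.3, 0, -14.4], 0.3],
    [[0, 0.15, 0], [-0.2, -2, -14.5], 0.3],
    [[0, 0.25, 0], [0, -4, -14.5], 0.3],
    [[0, 0.35, 0], [0.1, -6, -14.6], 0.3],
    [[0, 0.45, 0], [0.3, -8, -14.7], 0.3],
    [[0, 0.55, 0], [0.4, -8.9, -14.7], 0.3],
    [[0, 0.607, -0.01], [0.5, -8.9, -14.7], 0.3],
    [[0, 0.607, -0.01], [0.5, -8.9, -14.7], 0.3],
    [[0, 0.607, -0.01], [0.5, -8.9, -14.7], 0.3],
    [[0, 0.607, -0.01], [0.5, -8.9, -14.7], 0.3]
  ]
}}

```text
clock: 12.47
position: [0.5004, -0.1246, 0.27]
ee_rot: [-0.285, -3.128, 0.004]
force: [-0.8, 0.3, 0.2]
width: 0.648
gripper_force: 0.0
```

```bash
python3 - <<'E'
from h import *
chest();rows([pose((-.07,-.09,.29),0,0),pose((-.07,-.09,.174),0,0)])
im=cams.get_image("side"); cv2.imwrite("pics/side4.png",cv2.resize(im[150:300,280:480],None,fx=4,fy=4,interpolation=cv2.INTER_CUBIC))
E
```

```text
grasp in chest [-78.9 -89.3 289. ] tool z in chest [-0.    -0.003 -1.   ] F chest [-0.9  0.2  0.2]
t 12.47 q [ 0.25  0.23 -0.14  1.76  0.04  1.15  1.49] F [-0.8  0.3  0.2] w 0.648
[-0.003, -0.0, 0.001] [-0.89, -0.07, -0.1]
[-0.003, -0.0, 0.001] [-0.89, -0.04, 11.5]
```

View pics/side4.png

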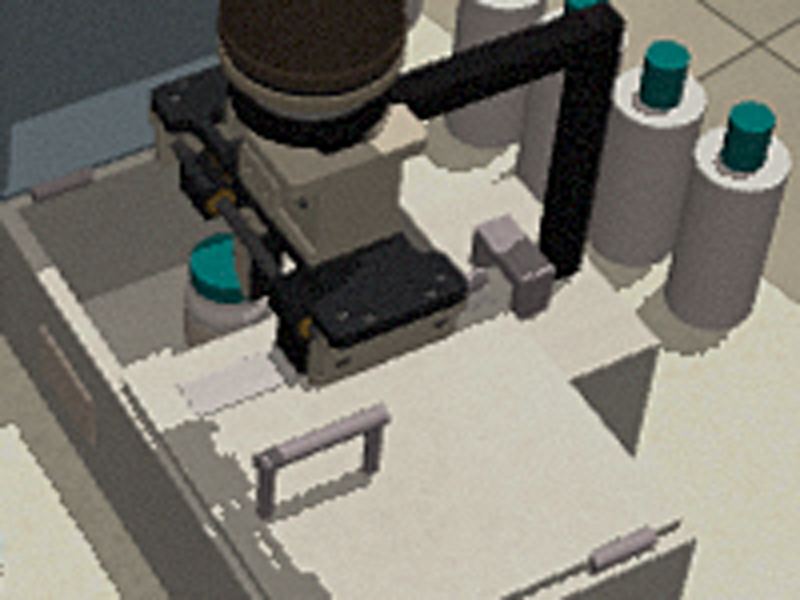

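>>> {"op": "drive_tool", "data": {
  "commands": [
    [[0, 0, 0], [-0.9, 0, 3], 0.3],
    [[0, 0, 0], [-0.9, 0, 6], 0.2],
    [[0, 0, 0], [-0.9, 0, 9], 0],
    [[0, 0, 0], [-0.9, 0, 11], 0],
    [[0, 0, 0], [-0.9, 0, 11.5], 0],
    [[0, 0, 0], [-0.9, 0, 11.5], -0.4],
    [[0, 0, 0], [-0.9, 0, 11.5], -1],
    [[0, 0, 0], [-0.9, 0, 11.5], -1],
    [[0, 0, 0], [-0.9, 0, 11.5], -1],
    [[0, 0, 0], [-0.9, 0, 11.5], -1],
    [[0, 0, 0], [-0.9, 0, 11.5], -1]
  ],
  "newtons": 20
}}

```text
clock: 13.43
position: [0.5092, -0.1276, 0.1569]
ee_rot: [0.285, 3.126, -0.007]
force: [2.0, 2.1, 0.4]
width: 0.121
gripper_force: 20.0
```

```bash
python3 arc.py 1 -.2 .12 6 .85;python3 arc.py 1 -.205 .12 1 .85
```

```text
grasp in chest [-69.8 -90.6 175.9] tool z in chest [ 0.003 -0.004 -1.   ] F chest [1.6 2.4 0.4]
radius 120.7 ang 0.436
t 13.43 q [ 0.25  0.35 -0.14  1.9   0.07  0.89  1.46] F [2.  2.1 0.4] w 0.121
[-0.102, -0.0, 0.0] [-0.0, -0.5, -1.28]
[-0.204, -0.0, 0.001] [-0.01, -1.15, -2.49]
[-0.306, -0.0, 0.001] [-0.01, -1.94, -3.6]
[-0.408, -0.0, 0.001] [-0.01, -2.85, -4.62]
[-0.51, -0.001, 0.001] [-0.01, -3.88, -5.51]
[-0.612, -0.001, 0.002] [-0.01, -5.01, -6.27]
grasp in chest [-69.8 -90.6 175.9] tool z in chest [ 0.003 -0.004 -1.   ] F chest [1.6 2.4 0.4]
radius 125.2 ang 0.419
t 13.43 q [ 0.25  0.35 -0.14  1.9   0.07  0.89  1.46] F [2.  2.1 0.4] w 0.121
[-0.102, -0.0, 0.0] [-0.0, -0.5, -1.34]
```

>>> {"op": "drive_tool", "data": {
  "commands": [
    [[-0.05, 0, 0], [0, -0.2, -0.65], -1],
    [[-0.102, 0, 0], [0, -0.45, -1.3], -1],
    [[-0.153, 0, 0], [0, -0.75, -1.9], -1],
    [[-0.204, 0, 0], [0, -1.1, -2.5], -1],
    [[-0.204, 0, 0], [0, -1.1, -2.5], -1]
  ]
}}

```text
clock: 13.85
position: [0.507, -0.1384, 0.1819]
ee_rot: [0.286, 3.092, 0.318]
force: [-0.1, -0.2, 0.1]
width: 0.118
gripper_force: 20.0
```

```bash
python3 arc.py 1 -.2 .1 6 .85
```

```text
grasp in chest [ -70.  -105.6  200.5] tool z in chest [ 0.002  0.204 -0.979] F chest [-0.  -0.2  0.1]
radius 120.9 ang 0.675
t 13.85 q [ 0.46  0.36 -0.2   1.84 -0.16  0.97  1.75] F [-0.1 -0.2  0.1] w 0.118
[-0.085, 0.0, 0.0] [-0.0, -0.44, -1.06]
[-0.17, 0.0, 0.0] [-0.01, -0.98, -2.06]
[-0.255, 0.0, 0.0] [-0.01, -1.62, -3.0]
[-0.34, 0.001, 0.001] [-0.01, -2.35, -3.88]
[-0.425, 0.001, 0.001] [-0.01, -3.16, -4.67]
[-0.51, 0.001, 0.001] [-0.02, -4.05, -5.38]
```

>>> {"op": "drive_tool", "data": {
  "commands": [
    [[-0.085, 0, 0], [0, -0.42, -1.06], -1],
    [[-0.17, 0, 0], [0, -0.95, -2.06], -1],
    [[-0.255, 0, 0], [0, -1.6, -3.0], -1],
    [[-0.34, 0, 0], [0, -2.35, -3.9], -1],
    [[-0.425, 0, 0], [0, -3.15, -4.7], -1],
    [[-0.425, 0, 0], [0, -3.15, -4.7], -1]
  ]
}}

```text
clock: 14.35
position: [0.4989, -0.1767, 0.2224]
ee_rot: [0.27, 2.919, 0.963]
force: [-5.1, 3.3, 4.3]
width: 0.123
gripper_force: 20.0
```

```bash
python3 arc.py 1 -.2 .1 7 .7
```

```text
grasp in chest [ -70.9 -152.2  237.7] tool z in chest [-0.001  0.595 -0.804] F chest [-5.6  2.3  4.3]
radius 122.4 ang 1.169
t 14.35 q [ 0.8   0.49 -0.26  1.7  -0.49  1.26  2.17] F [-5.1  3.3  4.3] w 0.123
[-0.07, 0.0, -0.0] [-0.0, -0.54, -1.03]
[-0.14, 0.0, -0.0] [-0.0, -1.18, -1.99]
[-0.21, 0.0, -0.0] [-0.0, -1.91, -2.88]
[-0.28, 0.001, -0.0] [-0.0, -2.72, -3.69]
[-0.35, 0.001, -0.0] [-0.0, -3.62, -4.41]
[-0.42, 0.001, -0.0] [-0.0, -4.57, -5.04]
[-0.49, 0.001, -0.0] [-0.01, -5.58, -5.56]
```

>>> {"op": "drive_tool", "data": {
  "commands": [
    [[-0.07, 0, 0], [0.05, -0.5, -1.05], -1],
    [[-0.14, 0, 0], [0.05, -1.15, -2.0], -1],
    [[-0.21, 0, 0], [0.05, -1.9, -2.9], -1],
    [[-0.28, 0, 0], [0.05, -2.7, -3.7], -1],
    [[-0.28, 0, 0], [0.05, -2.7, -3.7], -1]
  ]
}}

```text
clock: 14.77
position: [0.4911, -0.2196, 0.237]
ee_rot: [0.251, 2.735, 1.351]
force: [-5.9, -0.1, 14.0]
width: 0.124
gripper_force: 20.0
```

```bash
python3 arc.py 1 -.2 .1 4 .4
```

```text
grasp in chest [ -70.8 -199.6  248.6] tool z in chest [-0.001  0.794 -0.608] F chest [-5.8 -1.2 14. ]
radius 123.6 ang 1.567
t 14.77 q [ 0.96  0.65 -0.28  1.57 -0.6   1.48  2.31] F [-5.9 -0.1 14. ] w 0.124
[-0.04, 0.0, -0.0] [0.0, -0.72, -0.95]
[-0.08, 0.0, -0.0] [0.0, -1.53, -1.81]
[-0.12, 0.0, -0.0] [0.0, -2.42, -2.59]
[-0.16, 0.0, -0.0] [0.0, -3.38, -3.27]
```

>>> {"op": "drive_tool", "data": {
  "commands": [
    [[-0.04, 0, 0], [0.05, -0.64, -1.0], -1],
    [[-0.08, 0, 0], [0.05, -1.45, -1.87], -1],
    [[-0.12, 0, 0], [0.05, -2.35, -2.65], -1],
    [[-0.12, 0, 0], [0.05, -2.35, -2.65], -1],
    [[-0.12, 0, 0], [0.05, -2.35, -2.65], -0.3],
    [[-0.12, 0, 0], [0.05, -2.35, -2.65], -0.3],
    [[-0.12, 0, 0], [0.05, -2.35, -2.65], -0.3],
    [[-0.12, 0, 0], [0.05, -2.35, -2.65], -0.3]
  ]
}}

```text
clock: 15.43
position: [0.4844, -0.2536, 0.2329]
ee_rot: [0.239, 2.652, 1.493]
force: [-0.0, -0.7, -0.1]
width: 0.336
gripper_force: 0.0
```

```bash
python3 arc.py 1 -.2 .1 1 .4
```

```text
grasp in chest [ -71.1 -235.3  242.8] tool z in chest [-0.002  0.855 -0.519] F chest [ 0.1 -0.7 -0.1]
radius 123.0 ang 1.862
t 15.43 q [ 1.02  0.75 -0.28  1.49 -0.62  1.58  2.35] F [-0.  -0.7 -0.1] w 0.336
[-0.04, -0.0, -0.0] [0.0, -0.88, -0.78]
```

Passive door is at about 1.43 rad and released. Backing off.

>>> {"op": "drive_tool", "data": {
  "commands": [
    [[0, 0, 0], [0, 0, -2], -0.3],
    [[0, 0, 0], [0, 0, -4.5], -0.3],
    [[0, 0, 0], [0, 0, -8], -0.3],
    [[0, 0, 0], [0, 0, -11], -0.3],
    [[0, 0, 0], [0, 0, -11], -0.3],
    [[0, 0, 0], [0, 0, -11], -0.3]
  ]
}}

```text
clock: 15.93
position: [0.4674, -0.3477, 0.29]
ee_rot: [0.242, 2.651, 1.49]
force: [-0.0, 1.1, -0.1]
width: 0.345
gripper_force: 0.0
```

```bash
python3 - <<'E'
from h import *
chest()
a=cams.get_image("side")[60:360,220:520];b=cams.get_image("top")[120:320,220:500]
cv2.imwrite("pics/end.png",np.hstack([cv2.resize(a,(420,420)),cv2.resize(b,(380,271)) if 0 else cv2.copyMakeBorder(cv2.resize(b,(380,271)),0,149,0,0,cv2.BORDER_CONSTANT)]))
E
```

```text
grasp in chest [ -70.9 -331.   299.8] tool z in chest [ 0.001  0.854 -0.52 ] F chest [-0.2  1.1 -0.1]
```

View pics/end.png

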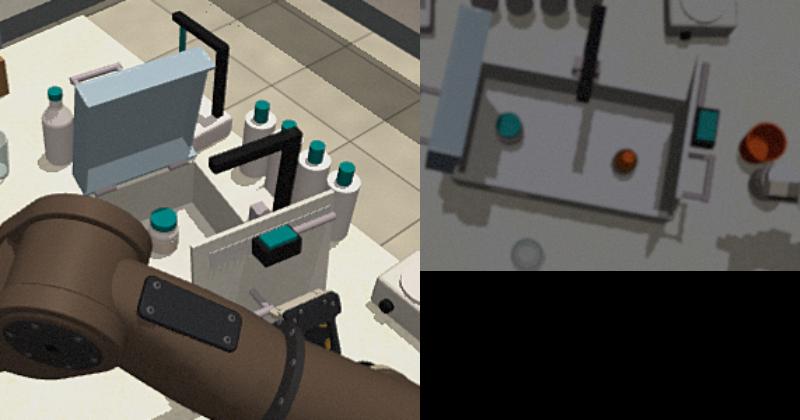

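Both doors stand open. The bolt block, with its tab proud, shows at (275,240). The jar and bottle are upright at (509,125) and (625,160), and the gripper is clear of everything.

```bash
python3 -c "
from cell import job
print(job.sign_off())"
```

```text
the job is handed in; nothing more can be done
None
```

I handed the job in at about 16 s of the 67 s limit: both doors are open to about 1.4 rad, the bolt was drawn its full 30 mm, the tab looks sprung out in the last picture, nothing there looks disturbed, and sign-off gave no verdict.

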